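# Unlock the chopstick dispenser and hold its spring drawer at the pointer

### The job

On the steel chopstick dispenser, slide the transport-lock grip on its top all the way to its end stop on the pointer's side and leave it there. Then pull the spring-return drawer out by its bar handle until the bar is in line with the tip of the pointer on the side rail, and keep it there: finish while your fingers still hold the handle steady at the pointer, as it springs shut when let go. Do not disturb the bamboo tray, the bowl and the cutting board.

Things in the scene. Friction and masses are not known exactly. Their poses are not given: they have to be found in the camera images.
- dispenser: Brushed-steel chopstick dispenser bolted to the slab: box 240 deep (x) x 150 wide (y) x 100 mm high, open at the front. Origin: centre of its underside on the slab, z up; its front looks along its -x (towards the robot, turned by up to 0.3 rad). A gauge rail 26 wide, 8 mm high lies on the slab in front of it, centred at y = +90 mm, x = -330 to -115 mm.
- drawer: Spring-return drawer. Axes as the dispenser's; shut (at the start), its origin is the dispenser's. Slides out along -x, at most 130 mm; the spring pulls it shut with 4 N when shut, 12 N at 110 mm. Until unlocked, the lock's tongue blocks the lug on top of its front. Front panel 120 mm wide, outer face at x = -130 mm, top at z = 78 mm (lug 96 mm).
- handle (a point): Centre of the drawer's bar handle: level steel bar, 12 mm diameter, 110 mm long along the dispenser's y, 70 mm above the slab, at x = -180 mm in the drawer's frame; 44 mm free between bar and front panel; two rods at y = +-45 mm carry it. Can be gripped from above, one finger before and one behind it.
- lock (a joint): Travel of the transport lock in m along the dispenser's +y (towards the pointer's side): near 0 (0 to 0.012 at the start) = locked, 0.056 = end stop, unlocked. Friction about 2 N; it stays where it is left.
- lock_grip (a point): Grip point of the lock: centre of a black upright block 30 (x) x 14 (y) x 34 mm high on top of the dispenser, at its x = -85 mm, 129 mm above the slab; block's top at 142 mm, its foot plate at 108 mm. At lock = 0 it is at y = -28 mm. A small steel tongue runs from it forwards over the dispenser's front edge.
- pointer: Steel pointer fixed on the gauge rail beside the drawer's path, a post 10 mm square to 76 mm above the slab, on a foot 30 x 30 mm; origin under its foot. Axes as the dispenser's. Its place along the rail differs from run to run: 50 to 100 mm before the shut drawer's bar.
- pointer_tip (a point): Tip of the pointer's cone, 70 mm above the slab, pointing along the dispenser's -y at the path of the bar's end, 12 mm clear of it. The bar is at the mark when its centre line is as far out along the dispenser's x as this tip.
- bamboo_tray: Bystander: round bamboo tray 240 mm across, 25 mm high; origin at the centre of its underside.
- bowl: Bystander: glazed ceramic bowl 120 mm across, 60 mm high, standing in the bamboo tray; origin at the centre of its underside.
- board: Bystander: white plastic cutting board 240 x 170 x 12 mm; origin at the centre of its underside.

How it is judged:
By the outcome, as a careful person would: the job done as asked, in the order asked, and still so for the second after the job is handed in, while the arm keeps its last pose, push and grip.
It also fails if it takes over 48 s, if anything falls off the work surface, if the arm or the gripper's body presses on something with over 40 N, if the wrist force passes 120 N, or if a joint passes its speed limit or range.

### The arm

A 6-joint arm with a two-finger parallel gripper is mounted at the origin on the work surface. World frame = base frame: x ahead of the robot, y to its left, z up, the work surface at z = 0. Lengths are in m, angles in rad, forces in N, time in s.
With the tool pointing down it reaches from about 0.3 to 0.875 m from the base axis. Payload 6.4 kg.
Tool frame: the origin (TCP) lies on the centre line of the jaws, within the pads' length; the fingertips stand 25 mm ahead of it and the grasp point (between the pads) lies 6 mm ahead of it; z points along the fingers, y is the line along which they close (so a half turn about z gives the same grasp; the last joint's range is limited). The gripper opens to 85 mm and grips with 20 to 120 N. Pads are 22 mm wide; open, the fingers measure 114 mm over their backs; the gripper's body (76 mm by 85 mm) begins 54 mm behind the grasp point. The pads swing forward as they close: fully open they stand 13 mm farther back than shut.
Start: joints at [-0.206, 0.181, 1.607, -0, 1.354, -0.206], TCP at [0.575, 0, 0.256] pointing down, gripper open.
Joint ranges: [-2.99, 2.99], [-0.89, 2.07], [0.3, 2.58], [-1.14, 4.28], [0, 2.63], [-3.12, 3.12]. Speed limits (rad/s): [2.57, 2.57, 3.01, 3.14, 3.14, 3.14].

### API

Orientations are given as a unit quaternion [w, x, y, z].
In Python, from bench import get_obs, camera, hand_in, spot_in gives the robot as it stands.
- The arm moves only by the shell command python3 -m jog 'ROWS'. ROWS is JSON, one flat list of numbers, 7 for each row, row after row: the shift along the tool's x, y, z in m, then the turn, a rotation vector about the tool's x, y, z in rad, then the closure, from 0 (fully open) to 1 (shut). A call has 1 to 20 rows; each row is the pose to reach, as a shift and turn from the pose commanded when the call began, along the tool's axes at that moment; what a row does not reach only later rows make up. A row lasts 1/8 s, in which the tool goes at most 62.5 mm and 10.7 degrees, less where a joint would pass 70% of its speed; a pose out of reach is approached as far as the arm can. A call with a gripper value outside its range is refused whole. The fingers move at their own pace and stop on an object; the grip force is fixed at half the most. Time passes only in rows, so rows that repeat a pose let the fingers close. It gives the time, the measured TCP pose, the force, the opening and the grip force at its end, in the units of the state.
- get_obs(): the state, without advancing time (a new reading comes with each control period).
- camera(name): name is "scene" or "side" or "wrist"; returns a dict with "frame" (480x640x3 uint8, red, green, blue), "mtx" (3x3 intrinsics, pixels), "extrinsics" (4x4, takes a point from camera to world coordinates). Camera axes: x right, y up, looking along -z (the intrinsics and any distortion apply to the point x, -y, -z); pixel columns grow to the right and rows downward; lengths in m; the calibration is good to about 2 mm. A picture is of the moment at which its call begins. There is no depth.
- hand_in(): hands the job in; it is judged then, once.
Trained networks look in a picture, given as the dict that the camera call returned (one of the last four; its "shot" number tells which), for a name from the list of things; names that differ only in an ending like _2 or _b are one class to them, and where a whole thing is asked for, a point or a joint stands for the part that bears it (a point fixed in the world has none). Each returns a list of dicts, best first, with "confidence" (0 to 1); they miss things now and then, are a little off and sometimes report something else, mostly with a low value. They report only what shows in the picture. A call takes as long as a camera call.
- spot_in(picture, name): "xyz" ([x, y, z] in m, in world coordinates, good to about 4 mm: the middle of the surface that is visible of it).
The state is a dict: "time_s": time; "q": joint angles; "dq": joint speeds; "joint_efforts": joint torques, N m; "eef_pos": TCP position; "eef_rot": TCP orientation; "wrist_force": force on the tool from outside, world axes, zero at the start; "torque": the same for the moment, N m; "opening": opening from 0.0 (shut) to 1.0 (fully open); "grasp_force": force on a finger pad.
Only numpy, scipy, OpenCV 4.12 (cv2) and the standard library are available. Lean on these libraries where they do the work, as an engineer would, in place of code of your own. Each camera call takes 0.05 s, during which the arm holds its last target. There are 200 camera calls.

## Working session

There is one attempt and no reset: what is moved stays moved. The work goes in short steps, Python scripts to look and compute and a shell command to move; the robot and the scene stay as the last step left them, time stands still between calls to the robot, and variables do not carry over. Pictures are saved under pics/ and viewed, at most 10 in all, crops included, and the job is handed in when it is done.

```bash
mkdir -p pics
python3 - <<'E'
from bench import *
import cv2,numpy as np
o=get_obs();print(o['eef_pos'],o['eef_rot'],o['time_s'],o['opening'])
for c in ['scene','side']:
    p=camera(c);cv2.imwrite(f'pics/{c}0.png',p['frame'][:,:,::-1])
    for n in ['dispenser','drawer','handle','lock_grip','pointer','pointer_tip','bamboo_tray','bowl','board']:
        r=spot_in(p,n)
        print(c,n,[(np.round(d['xyz'],3).tolist(),round(d['confidence'],2)) for d in r[:2]])
E
```

```text
[5.74495576e-01 1.25171330e-04 2.55403444e-01] [-7.24586783e-04  7.07114690e-01  7.07098340e-01 -4.77249562e-04] 0.0 1.0004001849001962
scene dispenser []
scene drawer []
scene handle []
scene lock_grip []
scene pointer []
scene pointer_tip []
scene bamboo_tray []
scene bowl []
scene board []
side dispenser [([0.706, -0.031, 0.073], 0.89), ([0.536, 0.06, 0.022], 0.6)]
side drawer [([0.636, -0.055, 0.049], 0.87)]
side handle [([0.632, -0.058, 0.053], 0.83)]
side lock_grip [([0.656, -0.078, 0.108], 0.47), ([0.526, 0.503, 0.01], 0.46)]
side pointer [([0.533, 0.062, 0.022], 0.45)]
side pointer_tip [([0.538, 0.059, 0.02], 0.67)]
side bamboo_tray [([0.474, -0.476, 0.003], 0.95)]
side bowl [([0.505, -0.528, 0.049], 0.77)]
side board [([0.53, 0.505, 0.009], 0.87)]
```

View pics/scene0.png

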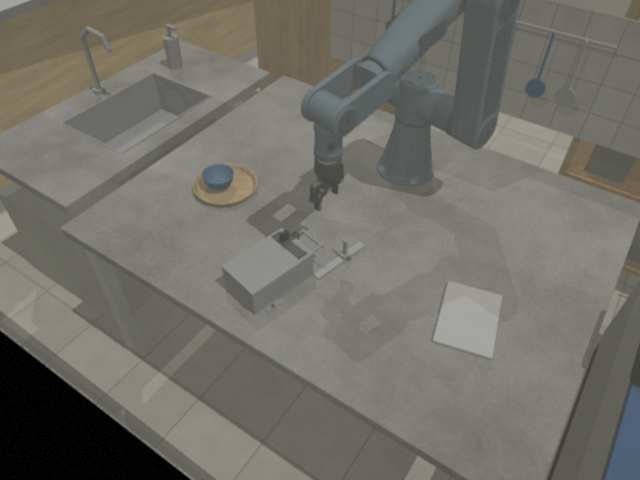

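View pics/side0.png

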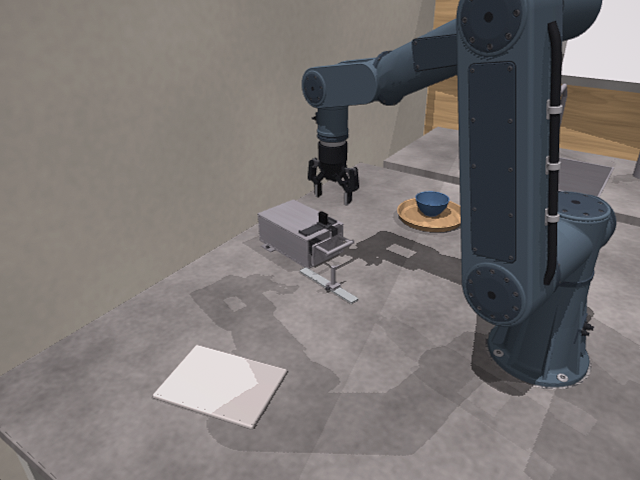

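The side view shows the dispenser at (300,230), the lock grip at (323,218), the bar at (338,246) and the pointer at (333,268). The scene view shows the dispenser at (268,270). Next I'll look through the wrist camera.

Run:
```python
from bench import *
import cv2,numpy as np
p=camera('wrist');cv2.imwrite('pics/w0.png',p['frame'][:,:,::-1])
print(np.round(p['extrinsics'],3),p['mtx'],[k for k in p])
for n in ['dispenser','drawer','handle','lock_grip','pointer','pointer_tip']:
    print(n,[(np.round(d['xyz'],3).tolist(),round(d['confidence'],2)) for d in spot_in(p,n)[:2]])
```

```text
[[ 1.     0.    -0.     0.575]
 [-0.     0.953  0.302  0.077]
 [ 0.    -0.302  0.953  0.375]
 [ 0.     0.     0.     1.   ]] [[412.91914072   0.         319.62707866]
 [  0.         412.91914072 242.36777932]
 [  0.           0.           1.        ]] ['frame', 'mtx', 'extrinsics', 'shot']
dispenser [([0.691, -0.039, 0.101], 0.75), ([0.64, -0.084, 0.105], 0.66)]
drawer [([0.629, -0.047, 0.074], 0.95), ([0.638, -0.084, 0.104], 0.47)]
handle [([0.63, -0.046, 0.075], 0.6), ([0.639, -0.085, 0.104], 0.57)]
lock_grip [([0.64, -0.081, 0.107], 0.87)]
pointer [([0.544, 0.058, 0.022], 0.63), ([0.642, -0.081, 0.104], 0.52)]
pointer_tip [([0.536, 0.055, 0.02], 0.69), ([0.689, -0.043, 0.102], 0.39)]
```

View pics/w0.png

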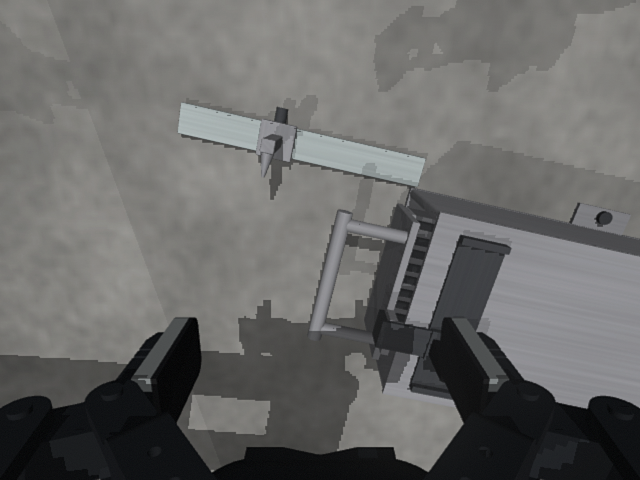

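The wrist view shows the rail corners at (181,102), (178,133), (426,156) and (417,187). The bar ends are at (343,213) and (316,335), the cone tip is near (265,175), and the black lock block is around (405,340). I'll fit the pose from these.

```bash
cat > h.py <<'E'
import numpy as np
from scipy.optimize import least_squares
def ray(p,uv,z):
    K,E=p['mtx'],p['extrinsics']; d=np.linalg.inv(K)@[uv[0],uv[1],1]
    d=E[:3,:3]@(d*[1,-1,-1]); o=E[:3,3]; return (o+d*(z-o[2])/d[2])
def fit(W,L):
    W=np.array(W)[:,:2];L=np.array(L)
    def f(s):
        c,n=np.cos(s[2]),np.sin(s[2]); return (L@np.array([[c,n],[-n,c]])+s[:2]-W).ravel()
    r=least_squares(f,[.7,0,0]);return r.x,r.fun.reshape(-1,2)
def loc(s,P):
    c,n=np.cos(s[2]),np.sin(s[2]); return np.array([[c,n],[-n,c]])@(np.array(P)[:2]-s[:2])
def wor(s,P):
    c,n=np.cos(s[2]),np.sin(s[2]); return np.array([[c,-n],[n,c]])@np.array(P)+s[:2]
E
python3 - <<'E'
from bench import *
from h import *
import cv2
p=camera('wrist')
px=[(181,102,.008),(178,133,.008),(426,156,.008),(417,187,.008),(343,211,.07),(315,337,.07)]
W=[ray(p,u[:2],u[2]) for u in px]
s,r=fit(W,[(-.33,.103),(-.33,.077),(-.115,.103),(-.115,.077),(-.18,.055),(-.18,-.055)])
print(s.round(4),r.round(4).tolist())
print('tip loc',loc(s,ray(p,(265,175),.07)).round(4), 'spot grip', loc(s,(.64,-.081)).round(4))
print('grip world at lock0/.056',wor(s,(-.085,-.028)),wor(s,(-.085,.028)))
cv2.imwrite('pics/w0c.png',cv2.resize(p['frame'][80:420,160:560,::-1],None,fx=2,fy=1.75*1,interpolation=cv2.INTER_CUBIC))
E
```

```text
[ 0.7582 -0.0862 -0.2156] [[-0.0004, -0.0001], [-0.0008, -0.0002], [-0.0001, -0.0013], [0.0003, 0.0006], [0.0015, 0.0004], [-0.0004, 0.0008]]
tip loc [-0.2438  0.0685] spot grip [-0.1165 -0.0202]
grip world at lock0/.056 [ 0.66914328 -0.09537175] [ 0.68112179 -0.04066786]
```

View pics/w0c.png

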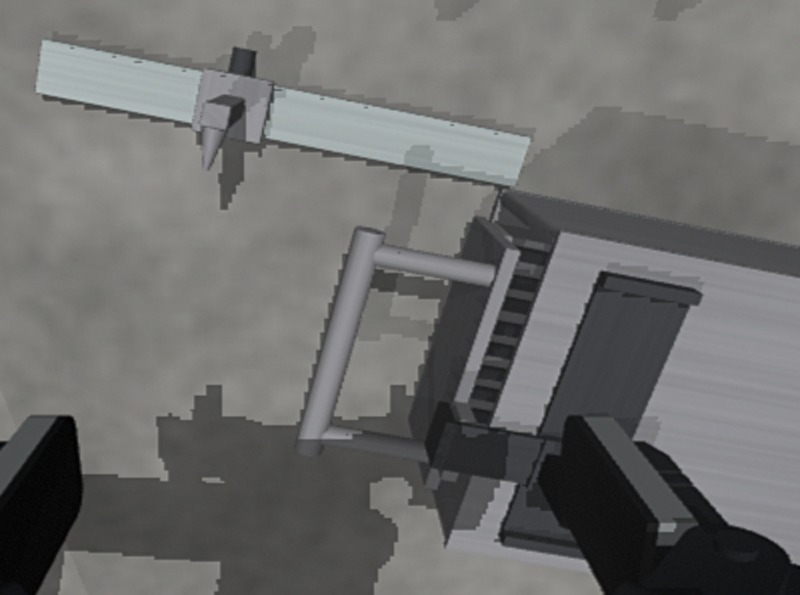

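```bash
python3 -m jog '[-0.011,0.012,0,0,0,-0.17,0, -0.022,0.024,0,0,0,-0.34,0, -0.034,0.036,0,0,0,-0.51,0, -0.045,0.048,0,0,0,-0.68,0, -0.056,0.06,0,0,0,-0.85,0, -0.067,0.072,0,0,0,-1.02,0, -0.078,0.084,0,0,0,-1.19,0, -0.09,0.096,0,0,0,-1.355,0, -0.09,0.096,0,0,0,-1.355,0]'
python3 - <<'E'
from bench import *
from h import *
import cv2
p=camera('wrist');cv2.imwrite('pics/w1.png',p['frame'][:,:,::-1])
s=np.array([.7582,-.0862,-.2156])
for n in ['lock_grip','pointer_tip','pointer']:
  for d in spot_in(p,n)[:2]: print(n,np.round(d['xyz'],3),loc(s,d['xyz']).round(4),d['confidence'])
E
```

```text
time_s: 2.52
eef_pos: [0.6713, -0.0907, 0.2559]
eef_rot: [-0.0, 0.109, 0.994, -0.0]
wrist_force: [-0.8, -0.3, -0.1]
opening: 0.997
grasp_force: 0.0
lock_grip [ 0.657 -0.084  0.11 ] [-0.0998 -0.0194] 0.86
pointer_tip [0.545 0.051 0.017] [-0.238   0.0886] 0.65
pointer [0.55  0.052 0.02 ] [-0.2326  0.0901] 0.61
```

View pics/w1.png

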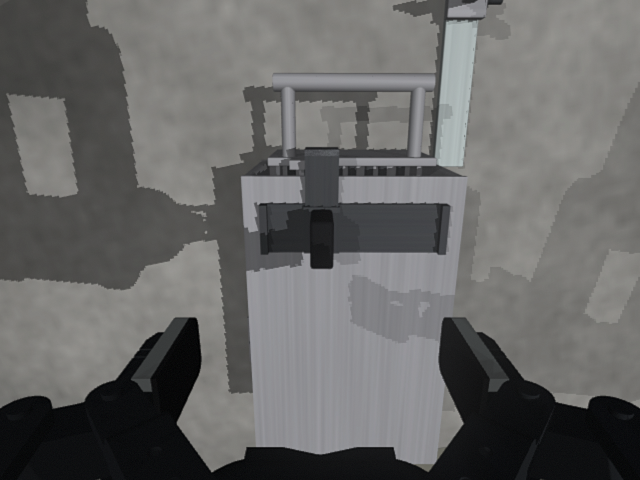

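The black block is at (321,240), centred between the fingers, and the lock slot spans columns 260–447. I'll check the block against the model.

Run:
```python
from bench import *
from h import *
o=get_obs()
p=camera('wrist')
s=np.array([.7582,-.0862,-.2156])
print('top back edge',loc(s,ray(p,(322,268),.142)),'foot front',loc(s,ray(p,(321,210),.108)))
print('slot',loc(s,ray(p,(262,230),.106)),loc(s,ray(p,(446,230),.106)))
print('tcp',loc(s,o['eef_pos']))
print('bar',loc(s,ray(p,(354,82),.07)), 'bar ends', loc(s,ray(p,(273,82),.07)))
```

```text
top back edge [-0.07229646 -0.02034314] foot front [-0.10023887 -0.02079406]
slot [-0.08600809 -0.0607475 ] [-0.08571597  0.0638301 ]
tcp [-0.08486869 -0.02184113]
bar [-0.18175143  0.0022111 ] bar ends [-0.18187674 -0.05367944]
```

```bash
python3 -m jog '[0,0.001,0.04,0,0,0,0, 0,0.001,0.08,0,0,0,0, 0,0.001,0.106,0,0,0,0, 0,0.001,0.113,0,0,0,0, 0,0.001,0.113,0,0,0,1, 0,0.001,0.113,0,0,0,1, 0,0.001,0.113,0,0,0,1, 0,0.001,0.113,0,0,0,1, 0,0.001,0.113,0,0,0,1, 0,0.001,0.113,0,0,0,1]'
```

```text
time_s: 4.03
eef_pos: [0.6717, -0.0891, 0.1443]
eef_rot: [0.001, 0.108, 0.994, -0.0]
wrist_force: [-0.9, 0.3, 5.6]
opening: 0.151
grasp_force: 59.6
```

```bash
python3 -m jog '[0,0.008,0,0,0,0,1, 0,0.018,0,0,0,0,1, 0,0.028,0,0,0,0,1, 0,0.038,0,0,0,0,1, 0,0.044,0,0,0,0,1, 0,0.048,0,0,0,0,1, 0,0.051,0,0,0,0,1, 0,0.051,0,0,0,0,1, 0,0.051,0,0,0,0,1]'
python3 -c "
from h import *
from bench import *
print(loc(np.array([.7582,-.0862,-.2156]),get_obs()['eef_pos']))"
```

```text
time_s: 5.15
eef_pos: [0.6823, -0.0413, 0.1444]
eef_rot: [0.0, 0.108, 0.994, -0.002]
wrist_force: [-2.9, -6.3, 5.8]
opening: 0.148
grasp_force: 59.8
[-0.08372016  0.02763006]
```

```bash
python3 -m jog '[0,0.002,0,0,0,0,1, 0,0.004,0,0,0,0,1, 0,0.004,0,0,0,0,1, 0,0.004,0,0,0,0,1]'
python3 -c "
from h import *
from bench import *
print(loc(np.array([.7582,-.0862,-.2156]),get_obs()['eef_pos']))"
```

```text
time_s: 5.65
eef_pos: [0.6825, -0.041, 0.1444]
eef_rot: [-0.0, 0.109, 0.994, -0.004]
wrist_force: [-5.7, -16.8, 6.7]
opening: 0.15
grasp_force: 60.1
[-0.08364046  0.02799235]
```

```bash
python3 -m jog '[0,-0.005,0,0,0,0,0.6, 0,-0.006,0,0,0,0,0.55, 0,-0.006,0,0,0,0,0.55, 0,-0.006,-0.03,0,0,0,0.55, 0,-0.006,-0.07,0,0,0,0.55, 0.01,-0.01,-0.07,0,0,0.17,0.55, 0.02,-0.012,-0.07,0,0,0.35,0.55, 0.03,-0.015,-0.07,0,0,0.52,0.55, 0.04,-0.018,-0.07,0,0,0.7,0.55, 0.05,-0.021,-0.07,0,0,0.87,0.55, 0.06,-0.024,-0.07,0,0,1.05,0.55, 0.07,-0.027,-0.07,0,0,1.22,0.55, 0.08,-0.03,-0.07,0,0,1.4,0.55, 0.096,-0.034,-0.07,0,0,1.57,0.55, 0.096,-0.034,-0.07,0,0,1.57,0.55]'
python3 - <<'E'
from bench import *
from h import *
import cv2
p=camera('wrist');cv2.imwrite('pics/w2.png',p['frame'][:,:,::-1])
s=np.array([.7582,-.0862,-.2156]);o=get_obs();print(loc(s,o['eef_pos']),o['eef_pos'],o['eef_rot'],2*np.arctan2(o['eef_rot'][2],o['eef_rot'][1])-np.pi/2)
E
```

```text
time_s: 7.52
eef_pos: [0.5814, -0.0473, 0.2132]
eef_rot: [-0.0, 0.778, 0.628, -0.0]
wrist_force: [0.4, -0.8, 0.1]
opening: 0.447
grasp_force: 0.0
[-1.80312581e-01  1.10447825e-04] [ 0.58208561 -0.04751719  0.21344382] [1.13833515e-04 7.77678790e-01 6.28661784e-01 2.20015746e-04] -0.21113381764416594
```

View pics/w2.png

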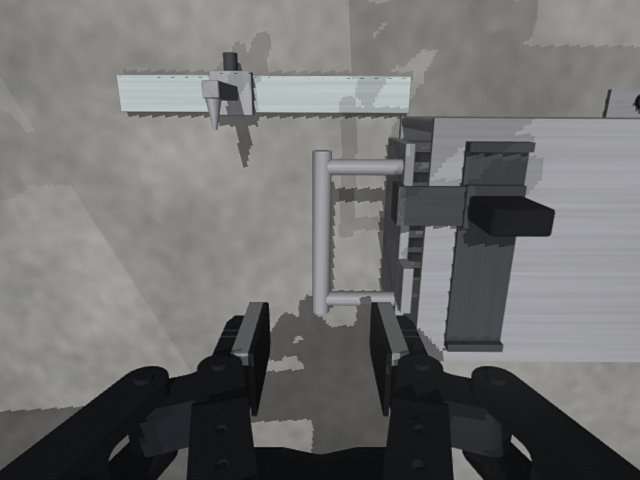

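Lock grip is now at its far end, around (510,213), with the bar centred between the fingers at column 321. The cone tip is at (214,128). Next is the tip offset in this image.

Run:
```python
from bench import *
from h import *
p=camera('wrist')
px=[(117,75,.008),(122,112,.008),(411,77,.008),(409,112,.008),(322,150,.07),(320.5,315,.07)]
W=[ray(p,u[:2],u[2]) for u in px]
s,r=fit(W,[(-.33,.103),(-.33,.077),(-.115,.103),(-.115,.077),(-.18,.055),(-.18,-.055)])
print(s.round(4),r.round(4).tolist())
for s in (s,np.array([.7582,-.0862,-.2156])):
  print('tip',loc(s,ray(p,(214.5,129),.07)),'bar',[loc(s,ray(p,(321.5,y),.07)) for y in(160,300)],'foot',[loc(s,ray(p,u,.012)) for u in [(211,73),(253,71),(255,115)]], 'tcp',loc(s,get_obs()['eef_pos']))
```

```text
[ 0.7588 -0.0878 -0.2177] [[-0.0002, -0.0001], [-0.0004, -0.0003], [0.0001, -0.0002], [-0.0005, -0.0017], [0.0, -0.0009], [0.001, 0.003]]
tip [-0.24617289  0.06801523] bar [array([-0.18046372,  0.04968848]), array([-0.17971644, -0.04657283])] foot [array([-0.26014096,  0.10458683]), array([-0.22985493,  0.10611726]), array([-0.22965169,  0.07588978])] tcp [-0.18087527  0.00114564]
tip [-0.24509957  0.06706653] bar [array([-0.17942854,  0.04860354]), array([-0.1788809 , -0.04765912])] foot [array([-0.25899176,  0.10366701]), array([-0.22870262,  0.10513463]), array([-0.22856207,  0.07490679])] tcp [-1.79940765e-01  6.16620292e-05]
```

```bash
python3 -m jog '[0,0,0.045,0,0,-0.004,0.55, 0,0,0.09,0,0,-0.004,0.55, 0,0,0.125,0,0,-0.004,0.55, 0,0,0.137,0,0,-0.004,0.55, 0,0,0.137,0,0,-0.004,1, 0,0,0.137,0,0,-0.004,1, 0,0,0.137,0,0,-0.004,1, 0,0,0.137,0,0,-0.004,1, 0,0,0.137,0,0,-0.004,1]'
python3 -c "
from h import *
from bench import *
print(loc(np.array([.7585,-.087,-.2165]),get_obs()['eef_pos']))"
```

```text
time_s: 8.75
eef_pos: [0.5821, -0.0479, 0.0773]
eef_rot: [0.0, 0.778, 0.629, 0.0]
wrist_force: [-6.1, 1.6, 5.2]
opening: 0.117
grasp_force: 59.0
[-0.18064399  0.00028069]
```

```bash
python3 -m jog '[0,-0.006,0,0,0,0,1, 0,-0.014,0,0,0,0,1, 0,-0.022,0,0,0,0,1, 0,-0.03,0,0,0,0,1, 0,-0.038,0,0,0,0,1, 0,-0.046,0,0,0,0,1, 0,-0.054,0,0,0,0,1, 0,-0.06,0,0,0,0,1, 0,-0.065,0,0,0,0,1, 0,-0.065,0,0,0,0,1, 0,-0.065,0,0,0,0,1]'
python3 - <<'E'
from bench import *
from h import *
import cv2
p=camera('wrist');cv2.imwrite('pics/w3.png',p['frame'][:,:,::-1])
q=camera('side');cv2.imwrite('pics/s3.png',cv2.resize(q['frame'][190:320,230:400,::-1],None,fx=4,fy=4,interpolation=cv2.INTER_CUBIC))
s=np.array([.7585,-.087,-.2165]);o=get_obs();print(loc(s,o['eef_pos']),o['wrist_force'])
E
```

```text
time_s: 10.12
eef_pos: [0.5213, -0.0344, 0.0775]
eef_rot: [0.003, 0.778, 0.629, 0.003]
wrist_force: [8.9, 1.5, -5.8]
opening: 0.116
grasp_force: 58.7
[-0.24287307  0.00037185] [ 8.80549231  2.88534653 -5.43775656]
```

View pics/w3.png

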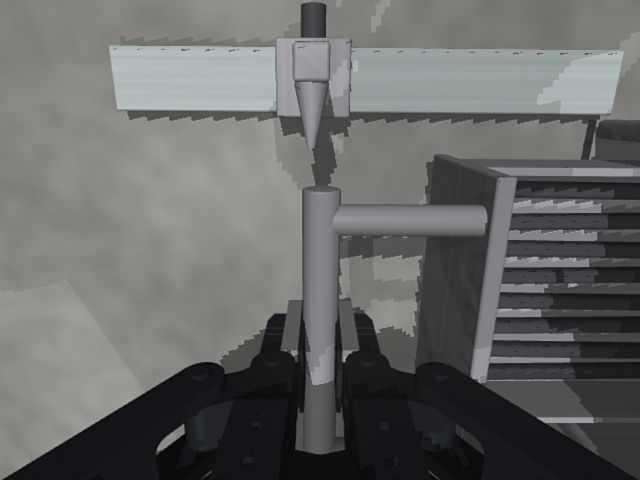

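View pics/s3.png

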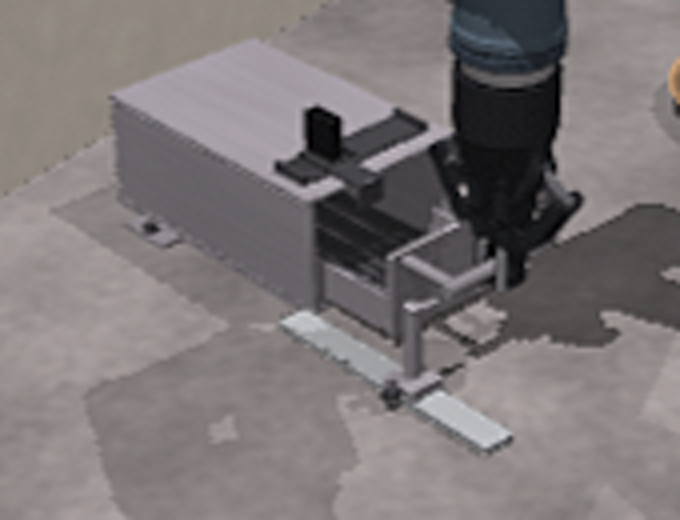

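The bar spans columns 303–340 (axis about 321.5) and the tip is at (312,149), so the drawer needs a few mm more. I'll compute it.

Run:
```python
from bench import *
from h import *
p=camera('wrist')
g=p['frame'].astype(int).sum(2)
for y in (200,245,285): print(y,g[y,296:346:2])
for y in (120,140,146,150,154): print(y,g[y,296:330])
s=np.array([.7585,-.087,-.2165])
t=loc(s,ray(p,(312,150),.07))
for y,c in ((192,321.5),(285,321)): print(t-loc(s,ray(p,(c,y),.07)))
```

```text
200 [447 444 453 245 276 305 330 362 379 386 392 394 402 403 401 394 388 379
 367 342 324 297 196 377 367]
245 [423 424 428 272 274 309 336 367 383 389 396 403 406 401 399 393 384 376
 353 330 306 247 250 253 255]
285 [409 405 408 305 274 316 342 371 386 393 400 405 404 403 396 391 380 369
 341 315 287 170 403 408 405]
120 [212 208 211 208 201 201 264 338 359 382 427 438 444 453 458 456 447 436
 428 407 371 354 335 277 214 194 207 209 211 212 207 210 210 209]
140 [390 391 389 387 388 389 390 394 391 323 337 370 429 443 441 437 425 389
 351 291 202 208 214 212 208 209 212 209 213 208 210 209 211 210]
146 [379 379 378 376 378 379 379 379 377 382 376 334 394 434 439 435 400 363
 276 187 201 209 210 208 209 207 207 208 209 212 210 208 207 210]
150 [376 376 371 370 371 371 370 370 371 367 370 370 369 370 371 367 264 199
 198 205 203 206 204 205 207 208 206 211 204 207 204 204 204 207]
154 [372 371 371 366 367 369 366 369 367 368 368 369 370 370 370 376 376 235
 196 202 204 207 204 206 206 205 204 206 206 206 204 206 206 205]
[-0.0029251   0.01269363]
[-0.0029537   0.04382978]
```

```bash
python3 -m jog '[0,-0.0018,0,0,0,0,1, 0,-0.0033,0,0,0,0,1, 0,-0.0033,0,0,0,0,1, 0,-0.0033,0,0,0,0,1, 0,-0.0033,0,0,0,0,1]'
python3 - <<'E'
from bench import *
from h import *
p=camera('wrist')
g=p['frame'].astype(int).sum(2)
for y in (200,285): print(y,g[y,296:346:2])
for y in (135,140,144,148,150): print(y,g[y,300:340])
s=np.array([.7585,-.087,-.2165]);o=get_obs();print(loc(s,o['eef_pos']),o['wrist_force'],o['dq'])
E
```

```text
time_s: 10.9
eef_pos: [0.5183, -0.0338, 0.0775]
eef_rot: [0.003, 0.778, 0.629, 0.003]
wrist_force: [8.0, 2.5, -6.7]
opening: 0.113
grasp_force: 58.6
200 [451 449 457 247 274 306 331 361 381 385 390 396 403 404 403 394 384 380
 367 343 324 299 199 382 377]
285 [415 411 415 310 273 311 341 372 385 392 400 407 404 400 397 393 380 369
 342 314 287 201 425 419 412]
135 [405 399 402 398 392 396 393 281 210 200 206 204 247 255 247 231 333 361
 363 360 369 372 374 372 358 327 315 257 197 205 213 261 265 265 266 259
 209 229 379 398]
140 [394 391 390 391 389 386 388 386 391 390 391 389 392 392 395 392 304 347
 387 370 369 372 374 367 339 315 257 192 208 211 211 257 266 261 262 259
 262 250 263 421]
144 [391 387 388 382 383 382 380 383 379 383 383 382 385 381 382 388 384 272
 295 353 366 372 372 348 318 267 199 201 207 209 209 206 255 264 260 258
 260 257 246 274]
148 [385 383 379 379 375 377 375 372 376 376 374 373 373 373 373 375 376 377
 356 256 268 278 277 261 241 207 206 206 206 203 201 203 254 260 262 258
 257 257 255 267]
150 [383 381 378 376 373 373 370 370 370 370 372 374 373 369 369 370 370 376
 372 235 190 200 205 201 205 205 207 206 208 204 206 207 251 263 260 254
 253 255 248 205]
[-0.24604699  0.00037292] [ 9.37277866  2.744725   -6.90906436] [-0.00050781 -0.00032277 -0.00050865  0.0001647   0.00085665 -0.00133144]
```

```bash
python3 -c "
from bench import *
print(hand_in())"
```

```text
the job is handed in; nothing more can be done
None
```

The lock is against its end stop on the pointer's side, and the gripper is still holding the drawer bar in line with the pointer tip (within about 0.3 mm in the wrist image); I handed the job in at about 11 s and it gave no verdict. The arm stayed clear of the tray, bowl and board.

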